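Thread a sign hanger into the sign rail and slide it home

TASK

Pick the white sign hanger up by its blue grip, thread its grey runner into the open right-hand end of the aluminium sign rail and slide it gently along, without forcing or jamming it, until it has pushed the orange flag back and stands fully home against the black end stop; then let go and leave it hanging there. Do not disturb the other things on the worktop.

Things in the scene. Friction and masses are not known exactly. Their poses are not given: they have to be found in the camera images.
- hanger_grip (a point): Centre of the blue grip of the white sign hanger (149 mm tall, 0.14 to 0.24 kg, standing upright on the worktop at the start). The grip is an upright bar, 20 mm deep (x), 16 mm wide (y: pinch these side faces from above), its top 22 mm above this point, its bottom 30 mm below. Hanger axes: x to its back, y along its runner, the way it enters the rail, z up.
- hanger_runner (a point): Centre of the hanger's grey runner: from hanger_grip +32 mm in x, -32 mm in z; 95 mm above the foot's underside. 16 mm deep (x), 20 mm tall, 44 mm long (y), the last 6 mm at each end a round nose tapering from 16 to 11 mm. A neck 7 mm tall leads forward to a plate 30 mm wide. Below hang a strap (its top 20 mm under this point), a blank card and a dark foot 80 mm wide (y), 32 mm deep.
- rail_mouth (a point): Centre of the channel at the open right-hand (-y) end of the fixed aluminium sign rail, 150 mm above the worktop. Axes: x to the rail's back, y along and into the rail, z up. Closed C-channel 280 mm long, outside 24 mm deep, 28 mm tall, inside 18.4 x 22.4 mm (1.2 mm play all round the runner), slot 11 mm tall in its front (-x) face for the neck. Top and bottom flare over the last 10 mm outside this point.
- rail: The sign rail on two posts behind the channel and a grey base plate, fixed. Origin on the worktop, straight under the middle of the channel's length; axes as at rail_mouth. The far end is capped; a black end stop is clamped on somewhere before it.
- flag (a joint): Orange flag slider in the rail, m. 0 at the start; grows as the runner pushes it into the rail; resists with about 3 N and stays where left. At 0.008 the runner's nose meets the rigid black end stop. Stop and flag are clamped at a different place each time: a runner fully home has its centre 138 to 218 mm from the mouth. The place is not measured: find it by feel, or see the flag move.
- hanger: The whole sign hanger; origin at the underside of its foot, straight under the runner's centre; axes as at hanger_grip.
- bottle_2: Small brown dropper bottle, 33 mm wide, 102 mm tall; bystander. Origin at the centre of its underside.
- tin_1: Flat blue tin, 63x105x24 mm; bystander. Origin at the centre of its underside.
- jar_1: Jar with a yellow lid, 68 mm wide, 112 mm tall; bystander. Origin at the centre of its underside.
- date_stamp: Date stamp with a wooden head, 30x44x66 mm; bystander. Origin at the centre of its underside.

How it is judged:
By the outcome, as a careful person would: the job done as asked, in the order asked, and still so for the second after the job is handed in, with the robot touching nothing.
It also fails if it takes over 64 s, if anything falls off the work surface, if the arm or the gripper's body presses on something with over 40 N, if the wrist force passes 120 N, or if a joint passes its speed limit or range.

ROBOT

A 7-joint arm with a two-finger parallel gripper is mounted at the origin on a cart in front of the work surface, level with it; the furniture and walls round the work are solid. World frame = base frame: x ahead of the robot, y to its left, z up, the work surface at z = 0. Lengths are in m, angles in rad, forces in N, time in s.
With the tool pointing down it reaches from about 0.4 to 0.875 m from the base axis. Payload 6.5 kg.
Tool frame: the origin (TCP) lies at the very end of the fingers, on their centre line; the grasp point (between the pads) lies 19 mm behind it (robot.pinch_z is the distance from the TCP to the grasp point, in m); z points along the fingers, y is the line along which they close (so a half turn about z gives the same grasp; the last joint's range is limited). The gripper opens to 88 mm and grips with 3 to 60 N. Pads are 18 mm wide; open, the fingers measure 123 mm over their backs; the gripper's body (75 mm by 187 mm) begins 45 mm behind the grasp point.
Start: joints at [-1.348, 0.536, -0.004, 1.538, 0.003, 1.067, -0.071], TCP at [0.185, 0.623, 0.239] pointing down, gripper open.
Joint ranges: [-2.7, 2.7], [-0.37, 2.16], [-1.27, 1.26], [0.24, 2.4], [-1.31, 4.45], [0.19, 1.91], [-2.76, 2.76]. Speed limits (rad/s): [2.39, 2.39, 3.14, 3.14, 3.14, 3.14, 3.14].

INTERFACE

Orientations are given as a unit quaternion [w, x, y, z].
In Python, from rig import robot gives the robot as it stands.
- The arm moves only by the tool step_arm, never from a script. Its argument "steps" is text: rows parted by semicolons, each of 7 numbers parted by spaces: the shift along the world's x, y, z in cm, then the turn, a rotation vector about the world's x, y, z in units of 5 degrees (1.0 is 5 degrees), then the finger opening in cm, from 0 to 8.81. A call has 1 to 5 rows; each row is the pose to reach, as a shift and turn from the pose commanded when the call began; what a row does not reach only later rows make up. A row lasts 1/10 s, in which the tool goes at most 50 mm and 8.59 degrees, less where a joint would pass 70% of its speed; a pose out of reach is approached as far as the arm can. A call with a gripper value outside its range is refused whole. The fingers move at their own pace and stop on an object; "grip_force" is the grip in N (left out, the last holds). Time passes only in rows, so rows that repeat a pose let the fingers close. It gives the time, the measured TCP pose, the force, the opening and the grip force at its end, in the units of the state.
- robot.read_state(): the state, without advancing time (a new reading comes with each control period).
- robot.camera(name): name is "scene" or "top" or "wrist"; returns the picture (420x560x3 uint8, red, green, blue); there is no depth.
- robot.camera_model(name): a dict with "fx", "fy", "cx", "cy" (pixels), "origin" and "attitude" of the camera in the world. Camera axes: x right, y down, z forward; pixel columns grow to the right and rows downward; lengths in m; the calibration is good to about 2 mm. The wrist camera is an equidistant fisheye: a pixel r from the principal point sees the ray r / f radians off the axis. A picture is of the moment at which its call begins: read the wrist's pose just before it. camera_model takes no time and is no camera call; for the wrist camera it gives the pose at the moment of the call.
- robot.close_job(): hands the job in; it is judged then, once.
The state is a dict: "t": time; "q": joint angles; "qd": joint speeds; "joint_torque": joint torques, N m; "tcp_pos": TCP position; "tool_rot": TCP orientation; "wrist_force": force on the tool from outside, world axes, zero at the start; "ft_torque": the same for the moment, N m; "finger_gap": finger opening in m; "grip_force": force on a finger pad.
Only numpy, scipy, OpenCV 4.12 (cv2) and the standard library are available. Lean on these libraries where they do the work, as an engineer would, in place of code of your own. Each camera call takes 0.05 s, during which the arm holds its last target. There are 200 camera calls.

## Working session

There is one attempt and no reset: what is moved stays moved. The work goes in short steps, Python scripts to look and compute and a tool call to move; the robot and the scene stay as the last step left them, time stands still between calls to the robot, and variables do not carry over. Pictures are saved under pics/ and viewed, at most 10 in all, crops included, and the job is handed in when it is done.

Besides the shell and the picture viewer there is one more tool, called after "Request:" as name(argument=value, ...) on one line, values as JSON. step_arm: Moves the arm, as the interface text tells. Its arguments: {"type":"object","properties":{"steps":{"type":"string"},"grip_force":{"type":"number"}},"required":["steps"]}

```bash
mkdir -p pics; python3 - <<'E'
from rig import robot
import cv2
s=robot.read_state();print(s['t'],s['tcp_pos'],s['tool_rot'],s['finger_gap'],robot.pinch_z)
for n in("scene","top"):
    im=robot.camera(n);cv2.imwrite(f"pics/{n}0.png",im[:,:,::-1]);print(n,robot.camera_model(n))
E
```

```text
0.0 [0.18496972 0.62250169 0.23787182] [-5.71303831e-05  1.43872815e-01  9.89595830e-01 -8.38820034e-04] 0.08815870995431425 0.0187
scene {'fx': 427.68225774271673, 'fy': 427.68225774271673, 'cx': 281.6126080666202, 'cy': 211.29671275512123, 'origin': array([-4.52631612e-04, -4.30177613e-01,  8.20445778e-01]), 'attitude': array([-0.31658719,  0.83459106, -0.42042645,  0.16270195])}
top {'fx': 424.45865562667876, 'fy': 424.45865562667876, 'cx': 275.4008824875048, 'cy': 209.9999366703546, 'origin': array([ 0.43073474, -0.06511611,  1.01810286]), 'attitude': array([ 0.04752096, -0.69663782,  0.71505158, -0.03374527])}
```

View pics/scene0.png

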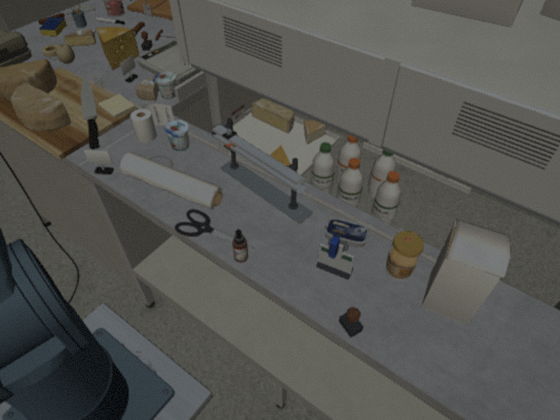

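View pics/top0.png

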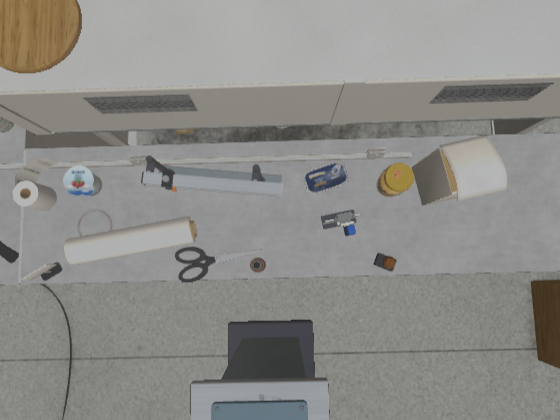

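The scene view shows the hanger at about (336,255), the rail from (225,130) to (305,185), with the orange flag at its far end. In the top view the hanger is at (340,220) with its blue grip at (349,230), and the rail runs from (143,178) to (283,187). I'll enlarge both.

```bash
python3 - <<'E'
import cv2,numpy as np
t=cv2.imread("pics/top0.png");s=cv2.imread("pics/scene0.png")
g=lambda im:cv2.convertScaleAbs(im,alpha=1.5)
a=cv2.resize(g(t[150:250,130:370]),None,fx=3.3,fy=3.3,interpolation=cv2.INTER_CUBIC)[:,:792]
b=cv2.resize(g(s[110:210,205:325]),(312,260),interpolation=cv2.INTER_CUBIC)
c=cv2.resize(g(s[215:285,295:405]),(408,260),interpolation=cv2.INTER_CUBIC)
o=np.zeros((600,792,3),np.uint8);o[:330]=a[:330];o[335:595,:312]=b;o[335:595,330:738]=c
cv2.imwrite("pics/crop0.png",o)
E
```

```text
(no output)
```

View pics/crop0.png

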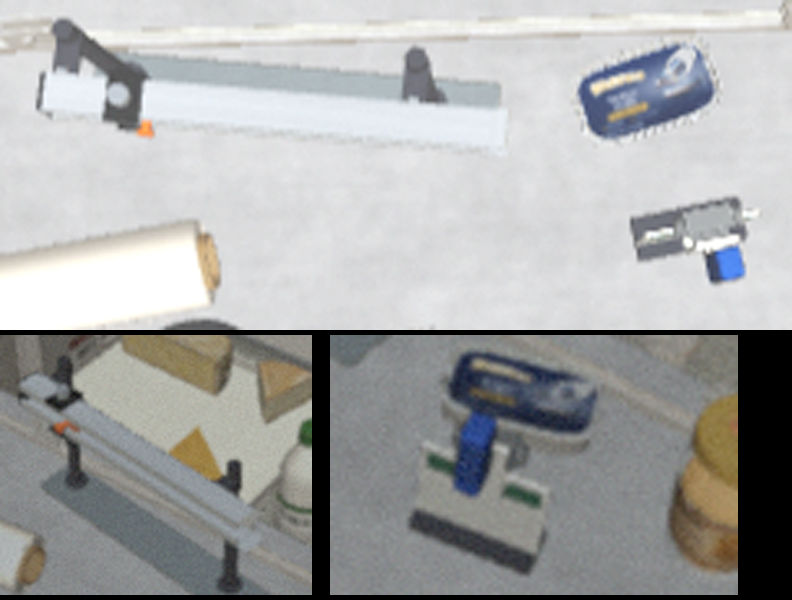

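The crops show the runner, neck and blue grip of the hanger. They also show the rail's light top, with its mouth at the right end (crop 503,130), black posts behind it, and the orange flag at (147,130). Next I'll measure them.

```bash
cat >h.py <<'E'
import numpy as np,cv2
from scipy.spatial.transform import Rotation as R
from rig import robot
def rot(q): return R.from_quat([q[1],q[2],q[3],q[0]])
def ray(n,uv,m=None):
    m=m or robot.camera_model(n); x=(uv[0]-m['cx'])/m['fx'];y=(uv[1]-m['cy'])/m['fy']
    if n=='wrist':
        r=np.hypot(x,y);k=np.sin(r)/max(r,1e-9);d=np.array([x*k,y*k,np.cos(r)])
    else: d=np.array([x,y,1.])
    d=rot(m['attitude']).apply(d/np.linalg.norm(d)); return np.array(m['origin']),d
def onz(n,uv,z,m=None):
    o,d=ray(n,uv,m); return o+d*(z-o[2])/d[2]
def tri(a,b):
    (o1,d1),(o2,d2)=a,b
    k=np.linalg.lstsq(np.c_[d1,-d2],o2-o1,rcond=None)[0]
    p,q=o1+k[0]*d1,o2+k[1]*d2; return (p+q)/2,np.linalg.norm(p-q)
def mask(im,lo,hi): return cv2.inRange(cv2.cvtColor(im,cv2.COLOR_BGR2HSV),lo,hi)
E
python3 - <<'E'
from h import *
np.set_printoptions(precision=4,suppress=True)
t=cv2.imread("pics/top0.png");s=cv2.imread("pics/scene0.png")
b=mask(t,(110,150,60),(128,255,255));b[:, :335]=0;b[:,365:]=0;b[:215]=0;b[245:]=0
v=t[...,0][b>0];print("blue",b.sum()//255,np.percentile(v,[5,25,50,75,95]))
for th in(0,110,140):
    m=(b>0)&(t[...,0]>th); y,x=np.nonzero(m); c=(x.mean(),y.mean());r=cv2.minAreaRect(np.c_[x,y].astype(np.float32));print(th,c,r,onz('top',c,.149))
for n,u,w in(("post",(256,166.5),(295,160)),("post2",(149.7,159),(230,119.6))): print(n,tri(ray('top',u),ray('scene',w)))
# rail top edges, by column: bright & bluish run vs surface -> print profile
for c in(190,225,260): print(c,t[165:200,c].astype(int).sum(1).tolist())
for r in(183,187,191): print('row',r,t[r,270:292].astype(int).sum(1).tolist())
# hanger dark foot
g=t[205:245,318:362].max(2); d=((g<110)).astype(np.uint8)
y,x=np.nonzero(d);print('foot',cv2.minAreaRect(np.c_[x+318,y+205].astype(np.float32)))
for row in g.tolist()[3:32]: print(' '.join('%3d'%k for k in row))
E
```

```text
blue 40 [125.9  145.75 160.   162.   164.05]
0 (np.float64(350.175), np.float64(229.225)) ((350.4705810546875, 229.38233947753906), (8.246211051940918, 6.5484619140625), 75.96376037597656) [ 0.4876 -0.2012  0.149 ]
110 (np.float64(350.175), np.float64(229.225)) ((350.4705810546875, 229.38233947753906), (8.246211051940918, 6.5484619140625), 75.96376037597656) [ 0.4876 -0.2012  0.149 ]
140 (np.float64(350.6875), np.float64(229.15625)) ((350.85296630859375, 229.4117889404297), (8.00367546081543, 5.820855140686035), 75.96376037597656) [ 0.4878 -0.2022  0.149 ]
post (array([ 0.6224, -0.0126,  0.1587]), np.float64(0.002074148510031818))
post2 (array([0.6441, 0.2061, 0.1638]), np.float64(0.0038842322617126056))
190 [444, 445, 388, 338, 367, 361, 361, 362, 363, 360, 407, 458, 472, 474, 480, 480, 479, 474, 473, 472, 474, 476, 439, 414, 437, 449, 448, 446, 444, 448, 445, 448, 451, 456, 449]
225 [439, 440, 436, 437, 442, 396, 356, 378, 371, 367, 369, 373, 371, 422, 462, 469, 468, 474, 474, 478, 473, 469, 470, 468, 472, 446, 411, 423, 447, 448, 449, 449, 452, 453, 454]
260 [441, 444, 441, 400, 3
[... 5020 characters left out ...]
 152 151 150 151 150 150 152 150 150 150 149 148 148 148 149 150 149 148 149 149 147 147 148 148 148 121  68  66  76 113 156 166 163 158 142 139 142 150 150 150 150 149 150
152 153 152 150 149 150 149 151 151 150 150 151 151 151 149 151 148 149 149 148 149 149 148 148 149 150 140  65  64  64  85 126 143 143 133 122 133 141 151 150 150 152 151 150
153 152 150 149 149 150 150 150 151 149 150 152 151 150 150 150 150 148 148 149 148 149 149 148 150 152 150 110  84  81 102 123 133 137 133 143 152 151 151 149 150 152 152 153
152 152 150 149 150 150 151 150 150 149 151 151 152 150 152 150 150 148 149 149 149 148 149 149 150 151 152 144 128 129 137 151 152 153 153 154 153 152 151 151 151 152 153 154
```

```bash
python3 - <<'E'
from h import *
np.set_printoptions(precision=4,suppress=True)
P=lambda c,r,z:onz('top',(c,r),z)
def yaw(a,b): d=b-a; return np.degrees(np.arctan2(-d[0],d[1])) # angle of 'y axis' from world y
print('rail yaw',yaw(P(260,181.05,.164),P(190,175.1,.164)))
print('rail ctr',P(225,184.1,.164),P(260,187.1,.164),'end',P(283.2,189.1,.164),'capend',P(142.1,177.1,.164))
print('hang yaw foot',yaw(P(352,208.5,.01),P(321,215.2,.01)),'grip side',yaw(P(343.5,225.5,.13),P(345.5,234,.13))-90)
g=P(350.8,229.6,.149);print('grip',g)
q=robot.read_state()['tool_rot'];y=rot(q).apply([0,1,0]);print('tool y',y,np.degrees(np.arctan2(-y[0],y[1])), 'z',rot(q).apply([0,0,1]))
E
```

```text
rail yaw -6.568285191313676
rail ctr [0.5857 0.0521 0.164 ] [ 0.5775 -0.0194  0.164 ] end [ 0.572  -0.0666  0.164 ] capend [0.6052 0.2229 0.164 ]
hang yaw foot 10.706123948112593 grip side 10.741364573131932
grip [ 0.4868 -0.2024  0.149 ]
tool y [ 0.2848  0.9586 -0.0015] -16.546261962870357 z [-0.0003 -0.0015 -1.    ]
```

Request:
step_arm(steps="5 -5 2 0 0 0 8.8;10 -10 4 0 0 0 8.8;14 -15 6 0 0 0 8.8;18 -20 6 0 0 0 8.8;22 -25 6 0 0 0 8.8")

```text
t: 0.6
tcp_pos: [0.3493, 0.4411, 0.2922]
tool_rot: [0.0, 0.144, 0.99, 0.0]
wrist_force: [1.7, 0.2, -0.1]
finger_gap: 0.0883
grip_force: 0.0
```

Request:
step_arm(steps="0.7 -4.5 0 0 0 1 8.8;1.4 -9 0 0 0 2 8.8;2.1 -13.5 0 0 0 3 8.8;2.8 -18 0 0 0 4 8.8;3.5 -22.5 0 0 0 5.4 8.8")

```text
t: 1.1
tcp_pos: [0.3829, 0.2156, 0.2914]
tool_rot: [-0.0, -0.093, 0.996, -0.0]
wrist_force: [0.5, 0.3, 0.4]
finger_gap: 0.0877
grip_force: 0.0
```

Request:
step_arm(steps="0.9 -4.8 0 0 0 0 8.8;1.8 -9.6 0 0 0 0 8.8;2.7 -14.4 0 0 0 0 8.8;3.6 -19.2 0 0 0 0 8.8;3.8 -24 0 0 0 0 8.8")

```text
t: 1.6
tcp_pos: [0.4213, -0.0244, 0.2916]
tool_rot: [0.0, -0.091, 0.996, -0.0]
wrist_force: [-0.2, -0.5, 0.5]
finger_gap: 0.0879
grip_force: 0.0
```

Request:
step_arm(steps="0.5 -4.5 0 0 0 0 8.8;1 -9 0 0 0 0 8.8;1 -11 0 0 0 0 8.8;1 -11 0 0 0 0 8.8;1 -11 0 0 0 0 8.8")

```text
t: 2.1
tcp_pos: [0.4308, -0.132, 0.2913]
tool_rot: [-0.0, -0.091, 0.996, 0.0]
wrist_force: [0.3, 0.5, 0.4]
finger_gap: 0.0881
grip_force: 0.0
```

```bash
python3 - <<'E'
from h import *
np.set_printoptions(precision=4,suppress=True)
s=robot.read_state();m=robot.camera_model('wrist');im=robot.camera('wrist')
print(s['tcp_pos'],m)
cv2.imwrite("pics/w1.png",cv2.convertScaleAbs(im[:,:,::-1],alpha=1.4))
y=rot(s['tool_rot']).apply([0,1,0]);print(np.degrees(np.arctan2(-y[0],y[1])))
E
```

```text
[ 0.4308 -0.132   0.2913] {'fx': 325.19226210127806, 'fy': 325.19226210127806, 'cx': 278.7997787143881, 'cy': 207.57326092726152, 'origin': array([ 0.3617, -0.1447,  0.438 ]), 'attitude': array([0.0879, 0.6338, 0.7612, 0.1055])}
10.425277760055074
```

View pics/w1.png

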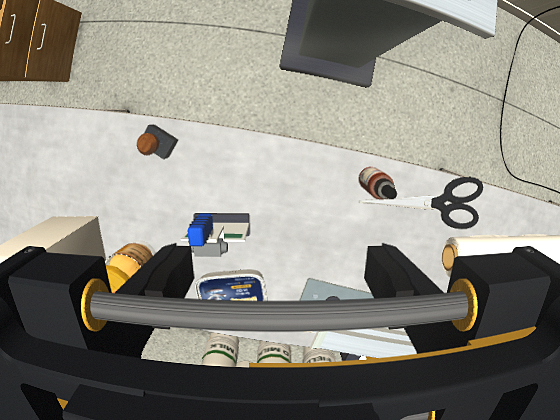

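The wrist view shows the blue grip at about (198,230), the tin behind it and both open fingers. I'll cross-check the grip position against this view.

```bash
python3 - <<'E'
from h import *
np.set_printoptions(precision=4,suppress=True)
im=cv2.imread('pics/w1.png');b=mask(im,(108,150,60),(130,255,255));b[:,:180]=0;b[:,225:]=0;b[:205]=0;b[250:]=0
v=im[...,0];print(np.percentile(v[b>0],[5,25,50,75,95]))
for r in range(210,250,2): print(r,' '.join('%3d'%(k if f else 0) for k,f in zip(v[r,184:218],b[r,184:218])))
for c in((198,230),(198,236)): print(onz('wrist',c,.149),tri(ray('top',(350.8,229.6)),ray('wrist',c)))
E
```

```text
[ 83.85 154.   200.   239.   248.  ]
210   0   0   0   0   0   0   0   0   0   0   0   0   0   0   0   0   0   0   0   0   0   0   0   0   0   0   0   0   0   0   0   0   0   0
212   0   0   0   0   0   0   0   0   0   0   0   0   0   0   0   0   0   0   0   0   0   0   0   0   0   0   0   0   0   0   0   0   0   0
214   0   0   0   0   0   0   0   0   0   0   0   0   0   0   0 155 164 158 161 158 160 162 158 161 165 157 147 115   0   0   0   0   0   0
216   0   0   0   0   0   0   0   0   0   0   0   0   0   0 119 112 109 111 112 113 113 113 115 111 111 102 108  91   0   0   0   0   0   0
218   0   0   0   0   0   0   0   0   0   0   0   0 150 161 161 155 158 160 161 162 164 162 161 157 119   0   0  74   0   0   0   0   0   0
220   0   0   0   0   0   0   0   0   0   0   0 151 164 161 160 164 164 164 164 165 168 165 143   0   0   0   0  76   0   0   0   0   0   0
222   0   0   0   0   0   0   0   0  67 109 133 139 137 137 137 140 137 134 139 139 116   0   0   0   0   0   0   0   0   0   0   0   0   0
224   0   0   0   0   0   0   0   0  84   0   0   0   0   0   0   0   0   0   0   0
[... 1233 characters left out ...]
234 234 237 238 209 192 123   0   0   0   0   0   0   0   0   0   0   0   0   0   0
244   0   0   0   0   0   0 230 249 244 246 245 245 246 245 244 244 249 218 185  90   0   0   0   0   0   0   0   0   0   0   0   0   0   0
246   0   0   0   0   0   0   0   0   0   0   0   0   0   0   0   0   0   0   0   0   0   0   0   0   0   0   0   0   0   0   0   0   0   0
248   0   0   0   0   0   0   0   0   0   0   0   0   0   0   0   0   0   0   0   0   0   0   0   0   0   0   0   0   0   0   0   0   0   0
[ 0.4785 -0.2016  0.149 ] (array([ 0.4884, -0.2064,  0.1245]), np.float64(0.00020368587062057216))
[ 0.4847 -0.201   0.149 ] (array([ 0.4873, -0.2028,  0.1428]), np.float64(0.0011809252320293178))
```

Request:
step_arm(steps="3 -3.5 0 0 0 0 8.8;5.5 -7.1 0 0 0 0 8.8;5.5 -7.1 -4 0 0 0 8.8;5.5 -7.1 -8 0 0 0 6;5.5 -7.1 -12 0 0 0 6")

```text
t: 2.65
tcp_pos: [0.4867, -0.2015, 0.1701]
tool_rot: [0.0, -0.092, 0.996, 0.0]
wrist_force: [0.8, 0.5, 0.3]
finger_gap: 0.0742
grip_force: 0.0
```

Request:
step_arm(steps="0 0 -3 0 0 0 6;0 0 -5.7 0 0 0 6;0 0 -5.7 0 0 0 6;0 0 -5.7 0 0 0 6")

```text
t: 3.05
tcp_pos: [0.4864, -0.2023, 0.1149]
tool_rot: [-0.0, -0.092, 0.996, 0.0]
wrist_force: [0.1, -0.8, 0.0]
finger_gap: 0.0598
grip_force: 0.0
```

```bash
python3 - <<'E'
from h import *
s=robot.read_state();print(s['tcp_pos'],s['wrist_force'],s['finger_gap'])
im=robot.camera('wrist');t=robot.camera('top')
a=cv2.resize(cv2.convertScaleAbs(t[190:260,300:400,::-1],alpha=1.4),(500,350),interpolation=cv2.INTER_CUBIC)
o=np.zeros((420+0,800,3),np.uint8);o[:,:300]=im[:,130:430,::-1];o[:350,300:]=a
cv2.imwrite("pics/g2.png",o)
E
```

```text
[ 0.48644889 -0.20230476  0.11487727] [ 0.05387103 -0.78230912  0.04979507] 0.059799630485144833
```

View pics/g2.png

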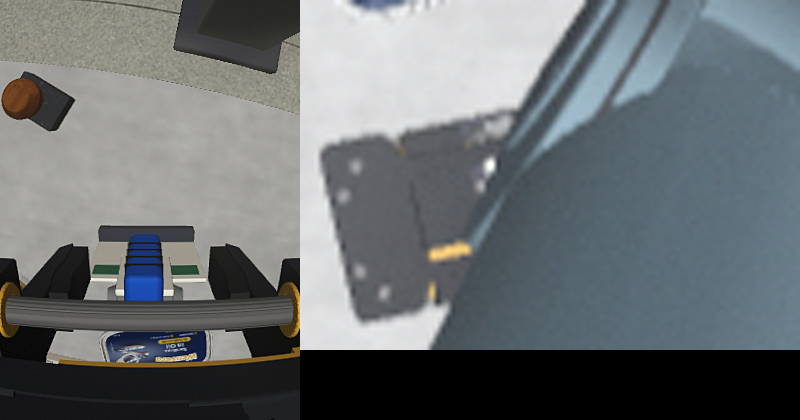

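The grip sits centred between the fingers, with the hanger square to the gripper, so I'll close.

Request:
step_arm(steps="0 0 0 0 0 0 1;0 0 0 0 0 0 1;0 0 0 0 0 0 1;0 0 0 0 0 0 1;0 0 0 0 0 0 1", grip_force=30)

```text
t: 3.65
tcp_pos: [0.4861, -0.2034, 0.1147]
tool_rot: [0.0, -0.091, 0.996, -0.0]
wrist_force: [0.3, -0.1, 0.1]
finger_gap: 0.0223
grip_force: 0.0
```

Request:
step_arm(steps="0 0 0 0 0 0 1;0 0 0 0 0 0 1;0 0 2 0 0 0 1;0 0 4 0 0 0 1;0 0 4 0 0 0 1")

```text
t: 4.15
tcp_pos: [0.4874, -0.204, 0.1563]
tool_rot: [0.002, -0.091, 0.996, -0.001]
wrist_force: [0.7, 0.2, -2.3]
finger_gap: 0.0157
grip_force: 30.0
```

Request:
step_arm(steps="0.8 1.5 0.7 0 0 -0.7 1;1.8 3 1.35 0 0 -1.4 1;2.8 4.7 1.35 0 0 -2.1 1;3.8 6.4 1.35 0 0 -2.8 1;4.65 8.15 1.35 0 0 -3.4 1")

```text
t: 4.65
tcp_pos: [0.5325, -0.121, 0.1669]
tool_rot: [-0.001, 0.058, 0.998, 0.0]
wrist_force: [0.4, -0.2, -2.1]
finger_gap: 0.0157
grip_force: 30.0
```

Request:
step_arm(steps="0 0 0 0 0 0 1;0 0 0 0 0 0 1")

```text
t: 4.85
tcp_pos: [0.532, -0.1219, 0.1671]
tool_rot: [-0.001, 0.056, 0.998, -0.0]
wrist_force: [-0.4, -0.8, -2.9]
finger_gap: 0.0156
grip_force: 30.0
```

```bash
python3 - <<'E'
from h import *
s=robot.read_state();print(s['tcp_pos'],s['wrist_force'],s['finger_gap'])
y=rot(s['tool_rot']).apply([0,1,0]);print(np.degrees(np.arctan2(-y[0],y[1])),rot(s['tool_rot']).apply([0,0,1]))
im=robot.camera('scene');t=robot.camera('top');w=robot.camera('wrist')
for n,i in(('scene',im),('top',t),('wrist',w)): cv2.imwrite(f'pics/{n}3.png',i[:,:,::-1])
f=lambda i,sz:cv2.resize(cv2.convertScaleAbs(i[:,:,::-1],alpha=1.5),sz,interpolation=cv2.INTER_CUBIC)
o=np.zeros((600,800,3),np.uint8)
o[:300,:400]=f(t[160:235,240:340],(400,300));o[:300,400:]=f(im[130:230,230:363],(400,300))
o[300:,:400]=f(w[:,0:560],(400,300));o[300:,400:]=f(w[210:330,200:360],(400,300))
cv2.imwrite("pics/g3.png",o)
E
```

```text
[ 0.53196192 -0.12187762  0.16710848] [-0.41321586 -0.80740278 -2.8757572 ] 0.015556533430720613
-6.440091898390044 [-1.55639037e-03 -3.23653050e-04 -9.99998736e-01]
```

View pics/g3.png

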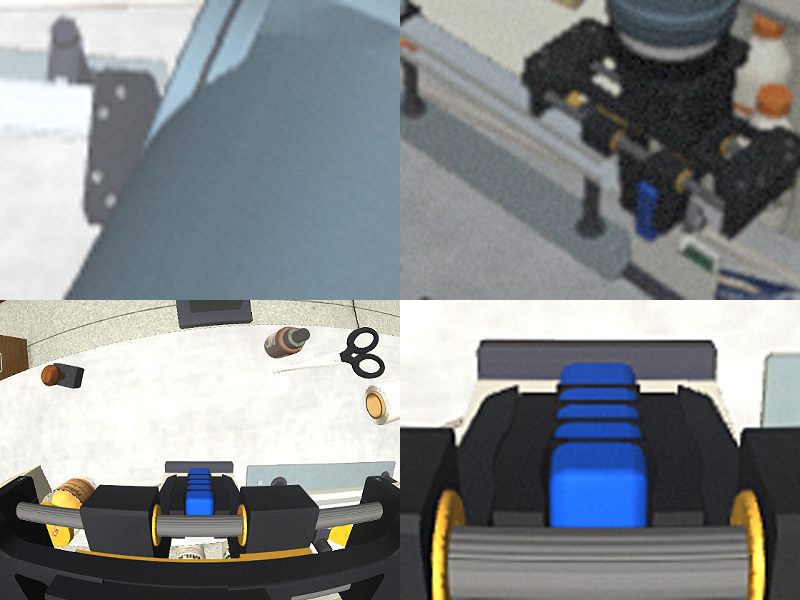

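The hanger is held square in front of the mouth, and the wrist view shows the grip's top front edge at about (279,267) and the rail at the right, around (450,270). I'll check the x alignment from the wrist view.

```bash
python3 - <<'E'
from h import *
np.set_printoptions(precision=4,suppress=True)
s=robot.read_state();w=cv2.imread('pics/wrist3.png');m=robot.camera_model('wrist')
r=np.array([.9934,-.1144]);print('tcp in r',s['tcp_pos'][:2]@r)
for c in((279,267.5),): p=onz('wrist',c,.2014,m);print('grip front',p,p[:2]@r)
for c in((225,184.1),(260,187.1)): print('rail top-view',onz('top',c,.164)[:2]@r)
o=cv2.resize(w[225:345,400:560],(800,600),interpolation=cv2.INTER_CUBIC);cv2.imwrite('pics/w3c.png',o)
E
```

```text
tcp in r 0.5424315262699743
grip front [ 0.5176 -0.1215  0.2014] 0.528098943952066
rail top-view 0.5759117882873327
rail top-view 0.575893484485735
```

View pics/w3c.png

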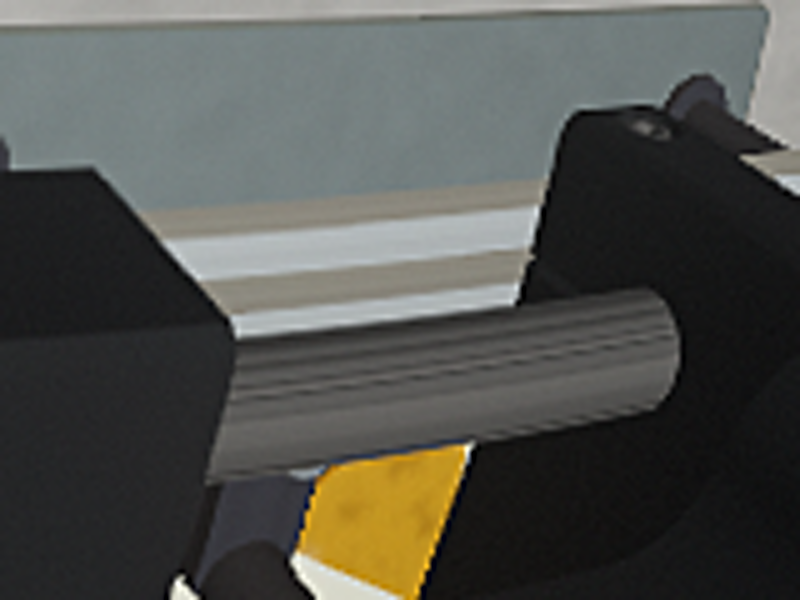

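The crop shows the rail's front face: lower lip, slot, upper lip and the start of the top face, at column 470 on rows 264, 271.4, 279.2 and 285.4.

```bash
python3 - <<'E'
from h import *
np.set_printoptions(precision=4,suppress=True)
r=np.array([.9934,-.1144]);m=robot.camera_model('wrist')
for row,z in((264,.136),(271.4,.1445),(279.2,.1555),(285.4,.164)): p=onz('wrist',(470,row),z,m);print(z,p,p[:2]@r+.012)
print(robot.read_state()['t'])
E
```

```text
0.136 [0.5677 0.006  0.136 ] 0.5752399020931992
0.1445 [0.5683 0.001  0.1445] 0.5764793066396994
0.1555 [ 0.5673 -0.0056  0.1555] 0.5761570939341445
0.164 [ 0.5661 -0.0108  0.164 ] 0.5756074940283289
5.0
```

```bash
python3 - <<'E'
from h import *
np.set_printoptions(precision=4,suppress=True)
r=np.array([.9934,-.1144]);m=robot.camera_model('wrist');w=cv2.imread('pics/wrist3.png')
print(list(zip(range(228,306),w[228:306,279,0].tolist())))
print(w[285,250:310,0].tolist())
for row in(267.5,271,277): p=onz('wrist',(279,row),.2014,m);print(row,p[:2]@r+.01)
print(onz('wrist',(261,285),.2014,m)-onz('wrist',(299,285),.2014,m),m['origin'])
# top view of grasp-time estimate, from w1 at its own pose
E
```

```text
[(228, 53), (229, 71), (230, 68), (231, 68), (232, 68), (233, 67), (234, 66), (235, 108), (236, 119), (237, 116), (238, 113), (239, 119), (240, 117), (241, 118), (242, 121), (243, 89), (244, 14), (245, 99), (246, 122), (247, 118), (248, 122), (249, 120), (250, 21), (251, 43), (252, 128), (253, 119), (254, 118), (255, 121), (256, 110), (257, 42), (258, 44), (259, 108), (260, 122), (261, 118), (262, 119), (263, 121), (264, 111), (265, 55), (266, 41), (267, 103), (268, 121), (269, 118), (270, 116), (271, 119), (272, 118), (273, 118), (274, 117), (275, 115), (276, 116), (277, 134), (278, 151), (279, 168), (280, 185), (281, 192), (282, 190), (283, 185), (284, 185), (285, 185), (286, 184), (287, 183), (288, 184), (289, 184), (290, 183), (291, 182), (292, 182), (293, 184), (294, 182), (295, 182), (296, 184), (297, 182), (298, 182), (299, 190), (300, 157), (301, 71), (302, 46), (303, 54), (304, 65), (305, 84)]
[25, 26, 25, 26, 26, 26, 25, 18, 11, 52, 127, 158, 167, 171, 176, 184, 186, 189, 187, 187, 186, 185, 187, 185, 187, 184, 185, 185, 184, 185, 185, 183, 184, 185, 184, 184, 184, 183, 183, 182, 183, 184, 183, 172, 159, 148, 137, 128, 94, 41, 19, 21, 27, 24, 26, 27, 26, 25, 26, 27]
267.5 0.538098943952066
271 0.53962304661205
277 0.5422752065352068
[-0.0017 -0.015   0.    ] [ 0.462  -0.1149  0.3145]
```

The two views agree: rail centre line at r = 0.5759 and grip at r = 0.5425. I need about 1.4 mm back and 2.6 mm up, then approach to just before the mouth.

Request:
step_arm(steps="0.14 0 0.26 0 0 0 1;0.23 0.8 0.26 0 0 0 1;0.33 1.65 0.26 0 0 0 1;0.42 2.45 0.26 0 0 0 1;0.42 2.45 0.26 0 0 0 1")

```text
t: 5.5
tcp_pos: [0.5371, -0.0952, 0.1705]
tool_rot: [-0.0, 0.056, 0.998, 0.001]
wrist_force: [-0.9, -0.6, -1.4]
finger_gap: 0.016
grip_force: 30.0
```

Request:
step_arm(steps="0 0 0 0 0 0 1;0 0 0 0 0 0 1")

```text
t: 5.7
tcp_pos: [0.5367, -0.0977, 0.1707]
tool_rot: [0.0, 0.057, 0.998, -0.0]
wrist_force: [-0.6, -0.5, -1.0]
finger_gap: 0.016
grip_force: 30.0
```

```bash
cat >st.py <<'E'
from h import *
s=robot.read_state();p=s['tcp_pos'];r=np.array([.9934,-.1144]);u=np.array([.1144,.9934]);f=s['wrist_force']
y=rot(s['tool_rot']).apply([0,1,0])
print('t',s['t'],'r err mm',round((.5439-p[:2]@r)*1e3,2),'s',round(p[:2]@u*1e3,1),'z err',round((.1697-p[2])*1e3,2),'yaw',round(np.degrees(np.arctan2(-y[0],y[1])),2),'Fr,Fs,Fz',np.round([f[:2]@r,f[:2]@u,f[2]],1),'M',np.round(s['ft_torque'],2),'gap',s['finger_gap'])
E
python3 st.py; python3 - <<'E'
from h import *
im=robot.camera('scene');cv2.imwrite('pics/scene4.png',cv2.resize(cv2.convertScaleAbs(im[100:250,200:400,::-1],alpha=1.7),(800,600),interpolation=cv2.INTER_CUBIC))
E
```

```text
t 5.7 r err mm -0.47 s -35.6 z err -0.97 yaw -6.55 Fr,Fs,Fz [-0.5 -0.6 -1. ] M [0.02 0.08 0.02] gap 0.01598606412054563
```

View pics/scene4.png

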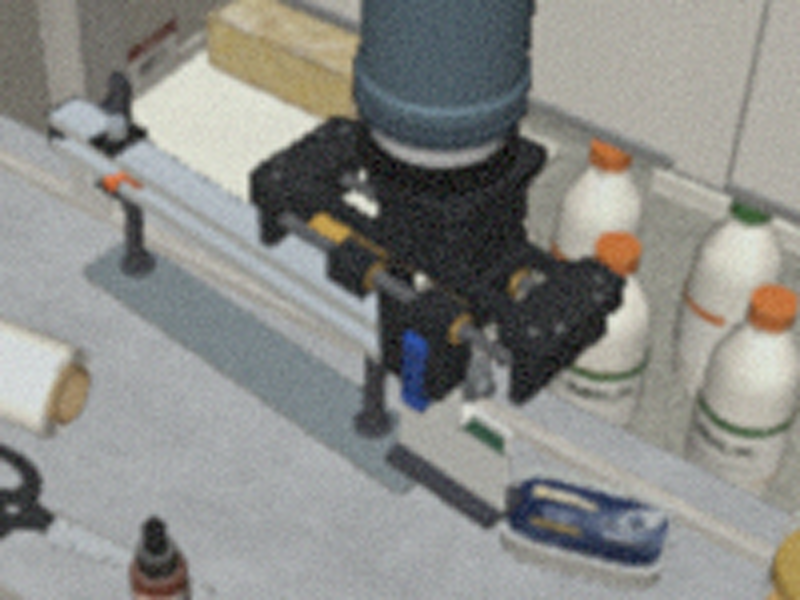

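The hanger is upright and in line with the rail, with the foot parallel to the base plate and the flag still at the far end. Now I'll enter slowly.

Request:
step_arm(steps="0.03 0.6 -0.08 0 0 0 1;0.1 1.2 -0.08 0 0 0 1;0.16 1.7 -0.08 0 0 0 1;0.22 2.2 -0.08 0 0 0 1")

```text
t: 6.15
tcp_pos: [0.5391, -0.0747, 0.1698]
tool_rot: [-0.0, 0.057, 0.998, 0.0]
wrist_force: [-0.7, -0.2, -1.0]
finger_gap: 0.0156
grip_force: 30.0
```

```bash
python3 st.py
```

```text
t 6.15 r err mm -0.16 s -12.5 z err -0.11 yaw -6.52 Fr,Fs,Fz [-0.7 -0.3 -1. ] M [ 0.05  0.03 -0.01] gap 0.015622412361313537
```

Request:
step_arm(steps="0.06 0.5 0 0 0 0 1;0.11 1 0 0 0 0 1;0.17 1.5 0 0 0 0 1;0.23 2 0 0 0 0 1")

```text
t: 6.55
tcp_pos: [0.5414, -0.055, 0.1699]
tool_rot: [0.0, 0.057, 0.998, 0.0]
wrist_force: [0.7, 0.5, -2.2]
finger_gap: 0.0157
grip_force: 30.0
```

```bash
python3 st.py
```

```text
t 6.55 r err mm -0.18 s 7.3 z err -0.18 yaw -6.54 Fr,Fs,Fz [ 0.6  0.6 -2.2] M [ 0.02 -0.    0.05] gap 0.015693022375594303
```

Request:
step_arm(steps="0.08 0.7 0 0 0 0 1;0.16 1.4 0 0 0 0 1;0.24 2.1 0 0 0 0 1;0.32 2.8 0 0 0 0 1;0.4 3.5 0 0 0 0 1")

```text
t: 7.05
tcp_pos: [0.5454, -0.0197, 0.1698]
tool_rot: [0.0, 0.057, 0.998, 0.0]
wrist_force: [0.4, -0.3, -2.6]
finger_gap: 0.0158
grip_force: 30.0
```

```bash
python3 st.py; python3 - <<'E'
from h import *
im=robot.camera('scene');t=robot.camera('top')
f=lambda i,sz:cv2.resize(cv2.convertScaleAbs(i[:,:,::-1],alpha=1.6),sz,interpolation=cv2.INTER_CUBIC)
o=np.zeros((600,800,3),np.uint8);o[:450,:500]=f(im[100:235,215:365],(500,450));o[:280,500:]=f(t[150:220,130:205],(300,280))
cv2.imwrite('pics/s5.png',o)
print(onz('top',(174.5,189.5),.15)[:2]@np.array([.1144,.9934]))
E
```

```text
t 7.05 r err mm -0.14 s 42.8 z err -0.15 yaw -6.53 Fr,Fs,Fz [ 0.4 -0.2 -2.6] M [-0.02  0.09  0.03] gap 0.015778068719203772
0.2247564915600232
```

View pics/s5.png

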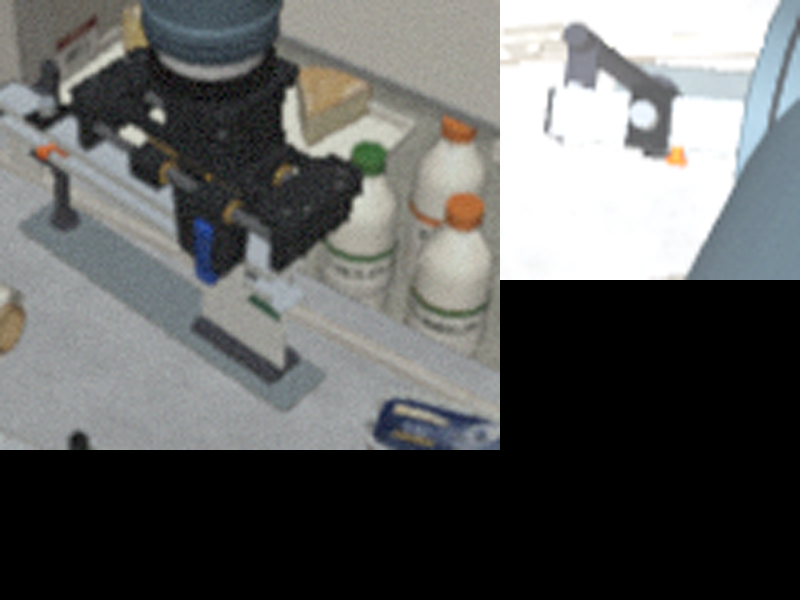

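The runner is threaded: the rail's end now shows to the right of the grip and plate, and the flag hasn't moved. I'll slide on.

Request:
step_arm(steps="0.09 0.8 0 0 0 0 1;0.18 1.6 0 0 0 0 1;0.28 2.4 0 0 0 0 1;0.37 3.2 0 0 0 0 1;0.46 4 0 0 0 0 1")

```text
t: 7.65
tcp_pos: [0.5499, 0.0204, 0.1698]
tool_rot: [-0.0, 0.057, 0.998, 0.0]
wrist_force: [-0.5, 0.5, -1.5]
finger_gap: 0.0158
grip_force: 30.0
```

```bash
python3 st.py
```

```text
t 7.65 r err mm -0.08 s 83.2 z err -0.12 yaw -6.53 Fr,Fs,Fz [-0.6  0.5 -1.5] M [0.03 0.08 0.01] gap 0.015750329790590604
```

Request:
step_arm(steps="0.09 0.8 0 0 0 0 1;0.18 1.6 0 0 0 0 1;0.28 2.4 0 0 0 0 1;0.37 3.2 0 0 0 0 1;0.46 4 0 0 0 0 1")

```text
t: 8.15
tcp_pos: [0.5544, 0.0602, 0.1698]
tool_rot: [-0.0, 0.057, 0.998, -0.0]
wrist_force: [-0.3, -0.2, -2.0]
finger_gap: 0.0157
grip_force: 30.0
```

```bash
python3 st.py
```

```text
t 8.15 r err mm 0.03 s 123.2 z err -0.09 yaw -6.54 Fr,Fs,Fz [-0.3 -0.2 -2. ] M [-0.09  0.22 -0.  ] gap 0.01569555992497026
```

Request:
step_arm(steps="0.05 0.5 0 0 0 0 1;0.11 1 0 0 0 0 1;0.17 1.5 0 0 0 0 1;0.23 2 0 0 0 0 1;0.28 2.5 0 0 0 0 1")

```text
t: 8.65
tcp_pos: [0.5573, 0.0848, 0.1698]
tool_rot: [-0.0, 0.057, 0.998, -0.0]
wrist_force: [-1.1, -0.5, -1.5]
finger_gap: 0.0156
grip_force: 30.0
```

```bash
python3 st.py
```

```text
t 8.65 r err mm 0.02 s 148.0 z err -0.11 yaw -6.56 Fr,Fs,Fz [-1.  -0.6 -1.5] M [-0.1   0.28 -0.03] gap 0.0156435551460944
```

Request:
step_arm(steps="0.04 0.4 0 0 0 0 1;0.09 0.8 0 0 0 0 1;0.14 1.2 0 0 0 0 1;0.18 1.6 0 0 0 0 1;0.23 2 0 0 0 0 1")

```text
t: 9.15
tcp_pos: [0.5595, 0.1048, 0.1698]
tool_rot: [-0.0, 0.057, 0.998, -0.0]
wrist_force: [-1.9, -0.6, -2.3]
finger_gap: 0.0158
grip_force: 30.0
```

```bash
python3 st.py
```

```text
t 9.15 r err mm 0.07 s 168.1 z err -0.11 yaw -6.55 Fr,Fs,Fz [-1.8 -0.8 -2.3] M [-0.14  0.46 -0.04] gap 0.015790494250578362
```

Side force is slowly building (Fr −1.8 N), so the runner is rubbing the back wall. I'll ease it forward 0.8 mm as I continue.

Request:
step_arm(steps="-0.08 0 0 0 0 0 1;-0.05 0.3 0 0 0 0 1;-0.02 0.6 0 0 0 0 1;0.01 0.9 0 0 0 0 1")

```text
t: 9.55
tcp_pos: [0.56, 0.1139, 0.17]
tool_rot: [0.0, 0.057, 0.998, 0.0]
wrist_force: [0.7, -0.4, -2.3]
finger_gap: 0.0159
grip_force: 30.0
```

```bash
python3 st.py
```

```text
t 9.55 r err mm 0.63 s 177.2 z err -0.3 yaw -6.55 Fr,Fs,Fz [ 0.8 -0.3 -2.3] M [ 0.04  0.06 -0.01] gap 0.015862137092309794
```

Request:
step_arm(steps="0.02 0.2 0 0 0 0 1;0.04 0.4 0 0 0 0 1;0.06 0.6 0 0 0 0 1;0.08 0.8 0 0 0 0 1;0.1 1 0 0 0 0 1")

```text
t: 10.05
tcp_pos: [0.5607, 0.1237, 0.1698]
tool_rot: [0.0, 0.057, 0.998, -0.0]
wrist_force: [0.8, 0.1, -1.9]
finger_gap: 0.0155
grip_force: 30.0
```

```bash
python3 st.py
```

```text
t 10.05 r err mm 1.03 s 187.0 z err -0.14 yaw -6.55 Fr,Fs,Fz [ 0.8  0.2 -1.9] M [0.05 0.03 0.03] gap 0.015479095150914578
```

Request:
step_arm(steps="0.02 0.2 0 0 0 0 1;0.04 0.4 0 0 0 0 1;0.07 0.6 0 0 0 0 1;0.09 0.8 0 0 0 0 1")

```text
t: 10.45
tcp_pos: [0.5616, 0.1313, 0.1699]
tool_rot: [-0.0, 0.057, 0.998, -0.0]
wrist_force: [-0.5, -2.0, -1.7]
finger_gap: 0.0158
grip_force: 30.0
```

```bash
python3 st.py
```

```text
t 10.45 r err mm 1.06 s 194.7 z err -0.16 yaw -6.56 Fr,Fs,Fz [-0.3 -2.  -1.7] M [-0.62  0.12 -0.11] gap 0.015783029195225312
```

I've met the flag: Fs is −2 N and the moment has jumped. From here, small steps.

Request:
step_arm(steps="0.01 0.1 0 0 0 0 1;0.02 0.2 0 0 0 0 1;0.03 0.3 0 0 0 0 1")

```text
t: 10.75
tcp_pos: [0.5619, 0.1339, 0.1698]
tool_rot: [-0.0, 0.057, 0.998, -0.0]
wrist_force: [-0.2, -3.3, -1.0]
finger_gap: 0.0161
grip_force: 30.0
```

```bash
python3 st.py
```

```text
t 10.75 r err mm 1.07 s 197.3 z err -0.15 yaw -6.59 Fr,Fs,Fz [ 0.2 -3.3 -1. ] M [-0.65  0.18 -0.09] gap 0.016076398164068913
```

Request:
step_arm(steps="0.01 0.1 0 0 0 0 1;0.02 0.2 0 0 0 0 1")

```text
t: 10.95
tcp_pos: [0.5622, 0.1365, 0.1699]
tool_rot: [0.0, 0.057, 0.998, -0.0]
wrist_force: [-1.0, -3.7, 0.1]
finger_gap: 0.0158
grip_force: 30.0
```

```bash
python3 st.py
```

```text
t 10.95 r err mm 1.07 s 199.9 z err -0.16 yaw -6.56 Fr,Fs,Fz [-0.5 -3.8  0.1] M [-0.64  0.2   0.  ] gap 0.01584163703529286
```

Request:
step_arm(steps="0.005 0.05 0 0 0 0 1;0.01 0.1 0 0 0 0 1;0.01 0.1 0 0 0 0 1")

```text
t: 11.25
tcp_pos: [0.5623, 0.1377, 0.1699]
tool_rot: [0.0, 0.057, 0.998, 0.0]
wrist_force: [-0.3, -3.3, -0.9]
finger_gap: 0.0157
grip_force: 30.0
```

Request:
step_arm(steps="0.005 0.05 0 0 0 0 1;0.01 0.1 0 0 0 0 1;0.01 0.1 0 0 0 0 1")

```text
t: 11.55
tcp_pos: [0.5624, 0.1387, 0.1698]
tool_rot: [0.0, 0.057, 0.998, 0.0]
wrist_force: [-0.5, -2.8, -0.6]
finger_gap: 0.0159
grip_force: 30.0
```

```bash
python3 st.py
```

```text
t 11.55 r err mm 1.11 s 202.1 z err -0.14 yaw -6.54 Fr,Fs,Fz [-0.2 -2.8 -0.6] M [-0.63  0.17 -0.13] gap 0.015878585881658056
```

Request:
step_arm(steps="0.005 0.05 0 0 0 0 1;0.01 0.1 0 0 0 0 1;0.01 0.1 0 0 0 0 1")

```text
t: 11.85
tcp_pos: [0.5623, 0.139, 0.1699]
tool_rot: [-0.0, 0.057, 0.998, -0.0]
wrist_force: [-0.9, -4.6, 0.5]
finger_gap: 0.0158
grip_force: 30.0
```

```bash
python3 st.py
```

```text
t 11.85 r err mm 1.17 s 202.4 z err -0.17 yaw -6.57 Fr,Fs,Fz [-0.4 -4.7  0.5] M [-1.08  0.23 -0.14] gap 0.015818712094498113
```

Request:
step_arm(steps="0.005 0.05 0 0 0 0 1;0.01 0.1 0 0 0 0 1;0.01 0.1 0 0 0 0 1")

```text
t: 12.15
tcp_pos: [0.5623, 0.1392, 0.1699]
tool_rot: [-0.0, 0.058, 0.998, -0.001]
wrist_force: [-1.4, -6.6, 0.9]
finger_gap: 0.0156
grip_force: 30.0
```

```bash
python3 st.py
```

```text
t 12.15 r err mm 1.24 s 202.6 z err -0.18 yaw -6.61 Fr,Fs,Fz [-0.7 -6.7  0.9] M [-1.52  0.44 -0.18] gap 0.015578405343878367
```

I've reached the rigid stop: about 8 mm past first flag contact, the force rises and the motion has stopped. I'll relax the push slightly and open.

Request:
step_arm(steps="-0.01 -0.1 0 0 0 0 1;-0.01 -0.1 0 0 0 0 1;-0.01 -0.1 0 0 0 0 1", grip_force=10)

```text
t: 12.45
tcp_pos: [0.5623, 0.1392, 0.1699]
tool_rot: [-0.0, 0.057, 0.998, -0.0]
wrist_force: [-1.1, -5.4, 0.9]
finger_gap: 0.0159
grip_force: 10.0
```

```bash
python3 st.py
```

```text
t 12.45 r err mm 1.2 s 202.6 z err -0.16 yaw -6.56 Fr,Fs,Fz [-0.5 -5.5  0.9] M [-1.17  0.28 -0.13] gap 0.0158591567482904
```

Request:
step_arm(steps="0 0 0 0 0 0 2;0 0 0 0 0 0 2.5;0 0 0 0 0 0 3;0 0 0 0 0 0 3.5;0 0 0 0 0 0 3.5")

```text
t: 12.95
tcp_pos: [0.5625, 0.14, 0.1699]
tool_rot: [0.0, 0.057, 0.998, 0.0]
wrist_force: [0.4, 0.0, 0.8]
finger_gap: 0.035
grip_force: 0.0
```

```bash
python3 st.py
```

```text
t 12.95 r err mm 1.13 s 203.4 z err -0.24 yaw -6.52 Fr,Fs,Fz [0.4 0.1 0.8] M [-0.02  0.07  0.02] gap 0.034952102160387764
```

Released with zero force. Next I'll rise, back off toward the robot, and look.

Request:
step_arm(steps="0 0 1 0 0 0 3.5;0 0 3 0 0 0 3.5;0 0 6 0 0 0 3.5;0 0 10 0 0 0 3.5;0 0 14 0 0 0 3.5")

```text
t: 13.45
tcp_pos: [0.5621, 0.1393, 0.3119]
tool_rot: [-0.0, 0.057, 0.998, -0.0]
wrist_force: [0.6, 0.1, -0.2]
finger_gap: 0.0349
grip_force: 0.0
```

Request:
step_arm(steps="-3 3 1 0 0 0 3.5;-6 7 1 0 0 0 3.5;-9 11 1 0 0 0 3.5;-11 15 1 0 0 0 3.5;-12 20 1 0 0 0 3.5")

```text
t: 13.95
tcp_pos: [0.4411, 0.3393, 0.3212]
tool_rot: [0.0, 0.057, 0.998, 0.001]
wrist_force: [1.1, -0.2, 0.1]
finger_gap: 0.0352
grip_force: 0.0
```

Request:
step_arm(steps="-3 4 0 0 0 0 3.5;-6 8 0 0 0 0 3.5;-8 12 0 0 0 0 3.5;-8 12 0 0 0 0 3.5;-8 12 0 0 0 0 3.5")

```text
t: 14.45
tcp_pos: [0.3621, 0.4592, 0.3202]
tool_rot: [0.0, 0.056, 0.998, -0.0]
wrist_force: [0.4, -0.2, -0.2]
finger_gap: 0.0352
grip_force: 0.0
```

```bash
python3 - <<'E'
from h import *
s=robot.read_state();print(s['t'],s['tcp_pos'],s['wrist_force'])
im=robot.camera('scene');t=robot.camera('top')
f=lambda i,sz:cv2.resize(cv2.convertScaleAbs(i[:,:,::-1],alpha=1.5),sz,interpolation=cv2.INTER_CUBIC)
o=np.zeros((600,800,3),np.uint8);o[:300,:400]=f(im[100:220,195:355],(400,300));o[:300,400:]=f(im[:,:],(400,300));o[300:,:]=f(t[145:265,130:290],(800,600))[:300]
cv2.imwrite('pics/end.png',o)
E
```

```text
14.45 [0.36210666 0.45920388 0.32021938] [ 0.42763001 -0.24744106 -0.19428972]
```

View pics/end.png

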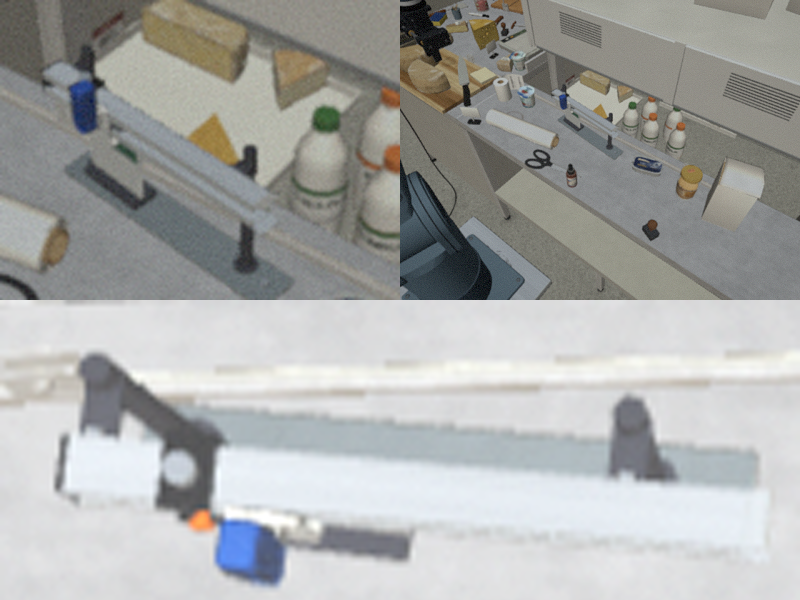

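The hanger hangs in the rail. The flag has moved from column 174.5 to 170.4, about 8 mm, and now sits against the stop. The bystanders are undisturbed.

```bash
python3 -c "
from rig import robot
print(robot.close_job())"
```

```text
the job is handed in; nothing more can be done
None
```

The sign hanger hangs in the rail, fully home against the black end stop with the orange flag pushed back about 8 mm; it was released, the arm is clear, and the job was handed in at about 14.5 s (no verdict was shown).

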